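Sweep the loose bottle caps into the collecting bay

TASK

Sweep the three loose white bottle caps across the shop counter into the three-sided steel bay with the fingertips, until every cap lies flat and wholly inside the bay. Push them along the counter without flicking them and never lift one off it; leave the two small amber bottles and everything else standing where they are.

Things in the scene. Friction and masses are not known exactly. Their poses are not given: they have to be found in the camera images.
- cap1: white ribbed screw cap, a closed disc 40 mm across and 22 mm high, 14 to 28 g, lying loose on the counter with its closed top up; solid for pushing. Origin: centre of its underside; z up.
- cap2: white ribbed screw cap, a closed disc 40 mm across and 22 mm high, 14 to 28 g, lying loose on the counter with its closed top up; solid for pushing. Origin: centre of its underside; z up.
- cap3: white ribbed screw cap, a closed disc 40 mm across and 22 mm high, 14 to 28 g, lying loose on the counter with its closed top up; solid for pushing. Origin: centre of its underside; z up.
- bay: fixed bay: three steel walls 30 mm high, 4 mm thick, open towards the robot; inside 100 mm deep (x), 200 mm wide (y). Thin dark lining flush with the counter: no step at the mouth. Origin: centre of the inner rectangle at counter height; x points from the mouth (x = -50 mm) to the back wall (+50 mm); side walls at y = +-100 mm (inner faces), each with an outer tab 2 mm thick, 18 mm wide.
- jar1: bystander: small round amber sample bottle with a narrower white cap on its neck, 36 mm across and 50 mm high, standing in the same row as the loose caps; leave it standing. Origin: centre of its underside.
- jar2: bystander: small round amber sample bottle with a narrower white cap on its neck, 36 mm across and 50 mm high, standing in the same row as the loose caps; leave it standing. Origin: centre of its underside.
- bottle: bystander: big amber bottle 68 mm across, 170 mm high, standing to the right of the bay. Origin: centre of its underside.
- carton: bystander: upright carton 55 x 70 x 120 mm high, standing to the left of the bay. Origin: centre of its underside.
- calculator: bystander: black desk calculator 150 x 110 x 23 mm high lying at the right. Origin: centre of its underside; its x is its length.
- phone: bystander: black phone 150 x 72 x 9 mm lying at the left. Origin: centre of its underside; its x is its length.
Mind the look-alikes: they are no part of the job. What is shaped like the cap3 but green or yellow is not meant.

How it is judged:
At the end, for the whole second after the job is handed in: All three caps lie flat (within 0.15 rad) and still on the counter inside the bay's walls, each centre at least 17 mm in past the mouth line (a cap may stick out by up to 3 mm); small bottles, big bottle, carton, calculator and phone are upright and within 20 mm of where they began (x of cap1 in the frame of bay between -0.033 and 0.05 m and y of cap1 in the frame of bay between -0.1 and 0.1 m and height (world z) of each of cap1, cap2, cap3 below 0.006 m and angle between each of cap1, cap2, cap3's own z axis and vertical below 0.15 rad and linear speed of each of cap1, cap2, cap3 below 0.02 m/s and x of cap2 in the frame of bay between -0.033 and 0.05 m and y of cap2 in the frame of bay between -0.1 and 0.1 m and x of cap3 in the frame of bay between -0.033 and 0.05 m and y of cap3 in the frame of bay between -0.1 and 0.1 m and distance of each of jar1, jar2, bottle, carton, calculator, phone from where it was at the start of the episode below 0.02 m and angle between each of jar1, jar2, bottle, carton, calculator, phone's own z axis and vertical below 0.2 rad); the robot touches nothing.
It fails at once if a cap is lifted off the counter (underside centre more than 15 mm up) (height (world z) of any of cap1, cap2, cap3 above 0.015 m).
It fails at once if a cap is flicked (faster than 0.7 m/s) (linear speed of any of cap1, cap2, cap3 above 0.7 m/s).
It fails at once if a small bottle or another bystander is moved more than 20 mm or tipped more than 0.2 rad (distance of any of jar1, jar2, bottle, carton, calculator, phone from where it was at the start of the episode above 0.02 m or angle between any of jar1, jar2, bottle, carton, calculator, phone's own z axis and vertical above 0.2 rad).
It also fails if it takes over 69 s, if anything falls off the work surface, if the arm or the gripper's body presses on something with over 40 N, if the wrist force passes 120 N, or if a joint passes its speed limit or range.

ROBOT

A 7-joint arm with a two-finger parallel gripper is mounted at the origin on the work surface. World frame = base frame: x ahead of the robot, y to its left, z up, the work surface at z = 0. Lengths are in m, angles in rad, forces in N, time in s.
With the tool pointing down it reaches from about 0.425 to 0.875 m from the base axis. Payload 8.4 kg.
Tool frame: the origin (TCP) lies at the very end of the fingers, on their centre line; the grasp point (between the pads) lies env.pinch_z behind it (env.pinch_z is the distance from the TCP to the grasp point, in m); z points along the fingers, y is the line along which they close (so a half turn about z gives the same grasp; the last joint's range is limited). The gripper opens to 87 mm and grips with 3 to 60 N. Pads are 19 mm wide; open, the fingers measure 117 mm over their backs; the gripper's body (75 mm by 190 mm) begins 51 mm behind the grasp point.
Start: joints at [-1.321, 0.333, 0.04, 1.465, -0.013, 1.343, -0.059], TCP at [0.222, 0.611, 0.223] pointing down, gripper open.
Joint ranges: [-2.58, 2.58], [-0.38, 2.09], [-1.3, 1.39], [0.25, 2.4], [-1.5, 4.64], [0.08, 2.09], [-2.65, 2.65]. Speed limits (rad/s): [2.22, 2.22, 2.79, 2.79, 3.14, 3.14, 3.14].

INTERFACE

Orientations are given as a rotation vector (axis times angle).
In Python, from rig import observe, imaging, env gives the robot as it stands.
- The arm moves only by the tool servo_tool, never from a script. Its argument "increments" is a list that holds one entry, the list of rows, each a list of 7 numbers: the shift along the world's x, y, z in mm, then the turn, a rotation vector about the world's x, y, z in rad, then the gripper command: -1 is shut, 1 is fully open, values between are in proportion. A call has exactly 10 rows; each row shifts and turns the commanded pose from where the row before left it; what a row does not reach is not made up. A row lasts 1/8 s, in which the tool goes at most 62.5 mm and 10.7 degrees, less where a joint would pass 70% of its speed; a pose out of reach is approached as far as the arm can. A call is refused whole if a number of a shift passes 62.5 or a number of a turn 0.188, either way. A call with a gripper value outside its range is refused whole. The fingers move at their own pace and stop on an object; "squeeze" is the grip in N (left out, the last holds). Time passes only in rows, so rows that do not move let the fingers close, or fill a call up. It gives the time, the measured TCP pose, the force, the opening and the grip force at its end, in the units of the state.
- observe(): the state, without advancing time (a new reading comes with each control period).
- imaging.snapshot(name): name is "scene" or "top" or "wrist"; returns a dict with "image" (420x560x3 uint8, red, green, blue), "fx", "fy", "cx", "cy" (pixels), "R" (3x3) and "t" (3): a world point X has camera coordinates R X + t. Camera axes: x right, y down, z forward; pixel columns grow to the right and rows downward; lengths in m; the calibration is good to about 2 mm. A picture is of the moment at which its call begins. There is no depth.
- env.sign_off(): hands the job in; it is judged then, once.
The state is a dict: "time": time; "qpos": joint angles; "qd": joint speeds; "joint_efforts": joint torques, N m; "tcp_pos": TCP position; "tcp_rot": TCP orientation; "force": force on the tool from outside, world axes, zero at the start; "ft_torque": the same for the moment, N m; "opening": opening from 0.0 (shut) to 1.0 (fully open); "grip_force": force on a finger pad.
Only numpy, scipy, OpenCV 4.12 (cv2) and the standard library are available. Lean on these libraries where they do the work, as an engineer would, in place of code of your own. Each camera call takes 0.05 s, during which the arm holds its last target. There are 200 camera calls.

## Working session

There is one attempt and no reset: what is moved stays moved. The work goes in short steps, Python scripts to look and compute and a tool call to move; the robot and the scene stay as the last step left them, time stands still between calls to the robot, and variables do not carry over. Pictures are saved under pics/ and viewed, at most 10 in all, crops included, and the job is handed in when it is done.

Besides the shell and the picture viewer there is one more tool, called by a JSON object that holds its "fn" and its "kwargs". servo_tool: Moves the arm, as the interface text tells. Its arguments: {"type":"object","properties":{"increments":{"type":"array"},"squeeze":{"type":"number"}},"required":["increments"]}

```bash
mkdir -p pics; cat > h.py <<'E'
import numpy as np,cv2
from rig import observe,imaging,env
def snap(n,f):
    s=imaging.snapshot(n); cv2.imwrite('pics/'+f,cv2.resize(s['image'][:,:,::-1],(800,600),interpolation=cv2.INTER_CUBIC))
    np.savez('pics/'+f+'.npz',**{k:np.array(v) for k,v in s.items()}); return s
def w(f,u,v,z):  # pixel in 800x600 view
    s=np.load('pics/'+f+'.npz'); k=560/800
    d=s['R'].T@np.array([((u+.5)*k-.5-s['cx'])/s['fx'],((v+.5)*k-.5-s['cy'])/s['fy'],1]); c=-s['R'].T@s['t']
    return np.round(c+d*(z-c[2])/d[2],4)
E
python3 -c "
from h import *
snap('top','t1.png');snap('scene','s1.png');o=observe();print(o['time'],o['tcp_pos'],o['tcp_rot'],o['opening'],env.pinch_z)"
```

```text
0.1 [0.22204275 0.61044243 0.22174686] [-5.45161751e-01 -3.09378429e+00  2.32716597e-03] 1.0014503771873413 0.0187
```

View pics/t1.png

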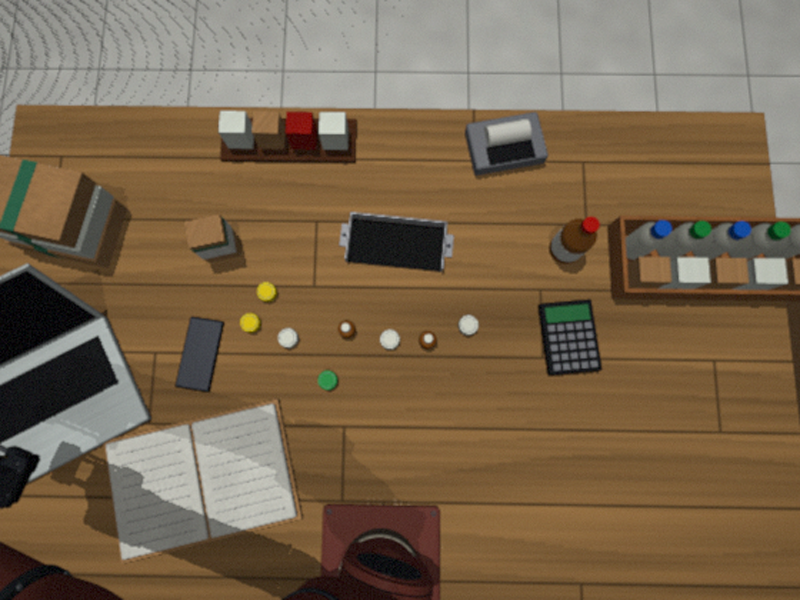

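View pics/s1.png

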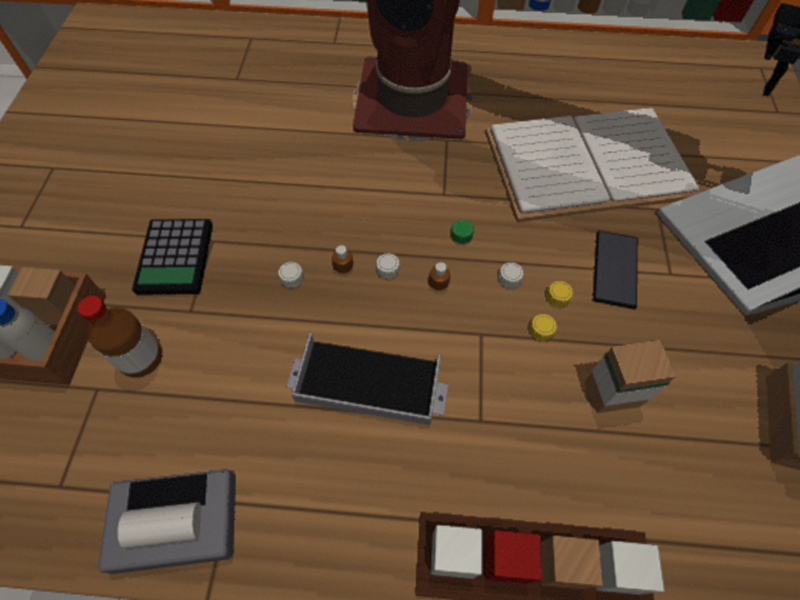

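The top view shows white caps at (288,338), (390,340) and (468,325), and small bottles at (346,329) and (428,340). The bay's inner area spans about (345..447, 215..270). The yellow and green discs are decoys. Next I convert these to positions.

```bash
python3 -c "
from h import *
for n,u,v,z in [('capL',288,338,.022),('capM',390,340,.022),('capR',468,325,.022),('jarL',346,328,.05),('jarR',428,339,.05),('green',327,380,.022),('y1',250,323,.022),('y2',266,292,.022),('bayFL',346,265,.015),('bayFR',444,271,.015),('bayBL',350,214,.03),('bayBR',447,221,.03),('carton',207,230,.12),('bottle',591,225,.17),('mouthL in',348,265,0),('mouthR in',441,270,0)]: print(n,w('t1.png',u,v,z))
for n,u,v,z in [('capL',512,271,.022),('capM',387,262,.022),('capR',290,270,.022),('jarL',441,267,.05),('jarR',341,250,.05),('FL',440,357,.03),('FR',310,337,.03),('BL',432,418,.03),('BR',293,399,.03)]: print(n,w('s1.png',u,v,z))
from scipy.spatial.transform import Rotation as R
print(R.from_rotvec(observe()['tcp_rot']).as_matrix())
i=np.load('pics/t1.png.npz')['image'];im=i[:,:,::-1][130:290,150:350]
cv2.imwrite('pics/c1.png',cv2.resize(im,(750,600),interpolation=cv2.INTER_CUBIC))
"
```

```text
capL [0.445  0.1981 0.022 ]
capM [ 0.4434 -0.0124  0.022 ]
capR [ 0.4765 -0.1733  0.022 ]
jarL [0.4634 0.0765 0.05  ]
jarR [ 0.4431 -0.0889  0.05  ]
green [0.3601 0.1148 0.022 ]
y1 [0.4753 0.2784 0.022 ]
y2 [0.5413 0.2486 0.022 ]
bayFL [0.6031 0.0831 0.015 ]
bayFR [ 0.5924 -0.1249  0.015 ]
bayBL [0.7114 0.0762 0.03  ]
bayBR [ 0.698  -0.1305  0.03  ]
carton [0.6439 0.3479 0.12  ]
bottle [ 0.6455 -0.3843  0.17  ]
mouthL in [0.607  0.0801 0.    ]
mouthR in [ 0.5982 -0.1199  0.    ]
capL [0.4447 0.2011 0.022 ]
capM [ 0.445  -0.0118  0.022 ]
capR [ 0.4757 -0.1738  0.022 ]
jarL [0.466  0.0794 0.05  ]
jarR [ 0.4466 -0.0885  0.05  ]
FL [0.618  0.0859 0.03  ]
FR [ 0.6015 -0.1178  0.03  ]
BL [0.715  0.0787 0.03  ]
BR [ 0.7039 -0.126   0.03  ]
[[-9.39768938e-01  3.41810161e-01 -3.97618289e-04]
 [ 3.41810372e-01  9.39767850e-01 -1.43434793e-03]
 [-1.16605810e-04 -1.48386568e-03 -9.99998892e-01]]
```

View pics/c1.png

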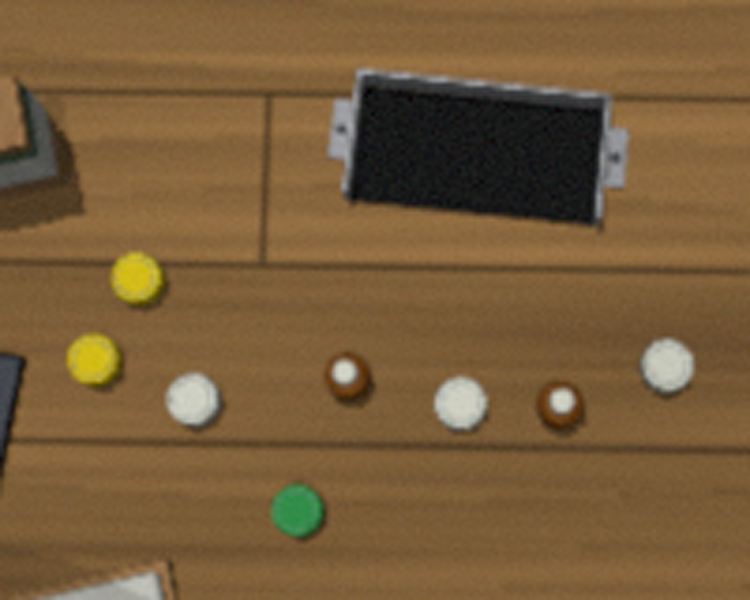

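Bay: mouth centre is about (0.604,-0.019), yaw is about -3°, and the inner back is at x≈0.704. I'll straddle each cap with the fingers lined up with the travel direction and push with the rear fingertip. The left cap goes first.

{"fn": "servo_tool", "kwargs": {"increments": [[[20, -38, -2, 0, 0, -0.178, 1], [20, -38, -2, 0, 0, -0.178, 1], [20, -38, -2, 0, 0, -0.178, 1], [20, -38, -2, 0, 0, -0.178, 1], [20, -38, -2, 0, 0, -0.178, 1], [20, -38, -2, 0, 0, -0.178, 1], [20, -38, -2, 0, 0, -0.178, 1], [20, -38, -2, 0, 0, -0.178, 1], [20, -38, -2, 0, 0, -0.178, 1], [20, -38, -2, 0, 0, -0.178, 1]]]}}

```text
time: 1.35
tcp_pos: [0.4225, 0.2294, 0.2023]
tcp_rot: [-2.752, -1.516, 0.0]
force: [0.1, 0.4, -0.5]
opening: 1.001
grip_force: 0.0
```

{"fn": "servo_tool", "kwargs": {"increments": [[[10, -15, -20, 0, 0, -0.178, 1], [13, -16, -20, 0, 0, -0.178, 1], [0, 0, -20, 0, 0, 0, 1], [0, 0, -20, 0, 0, 0, 1], [0, 0, -20, 0, 0, 0, 1], [0, 0, -10, 0, 0, 0, 1], [0, 0, 0, 0, 0, 0, 1], [0, 0, 0, 0, 0, 0, 1], [0, 0, 0, 0, 0, 0, 1], [0, 0, 0, 0, 0, 0, 1]]]}}

```text
time: 2.6
tcp_pos: [0.4454, 0.2, 0.093]
tcp_rot: [-2.973, -1.013, -0.001]
force: [-0.5, -0.2, -0.7]
opening: 0.999
grip_force: 0.0
```

```bash
cat > st.py <<'E'
from h import *
from scipy.spatial.transform import Rotation as R
o=observe();M=R.from_rotvec(o['tcp_rot']).as_matrix()
print(o['time'],np.round(o['tcp_pos'],4),'yaw',np.degrees(np.arctan2(M[1,1],M[0,1])),'z',M[:,2].round(4),o['opening'],np.round(o['force'],1),np.round(o['qpos'],2))
E
python3 -c "
exec(open('st.py').read());snap('wrist','w1.png')"
```

```text
2.6 [0.4454 0.2    0.093 ] yaw -52.369579245059064 z [ 5.e-04  6.e-04 -1.e+00] 0.9988389249610616 [-0.5 -0.2 -0.7] [-0.96  0.12  0.47  2.03 -0.06  1.01 -1.36]
```

View pics/w1.png

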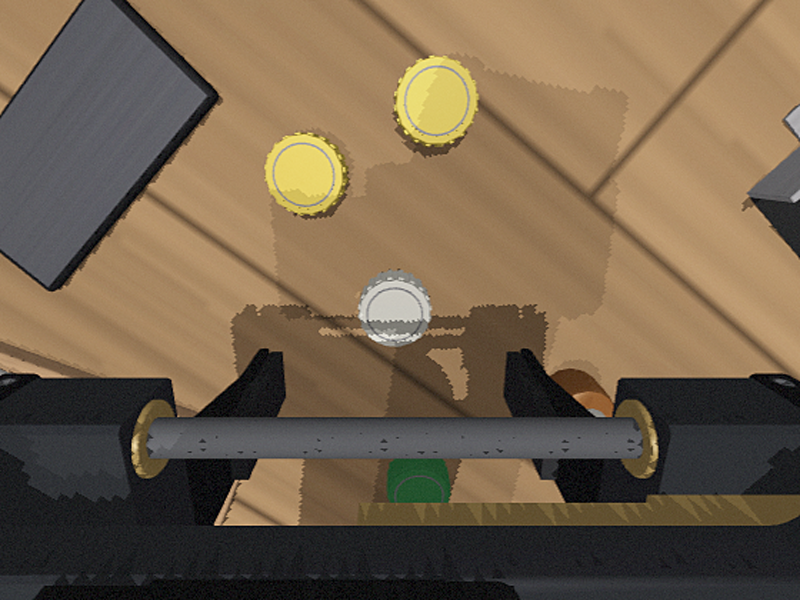

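The wrist view has the white cap between the fingers at (396,315), and the yellow decoys and jar L, at (585,390), are clear of them. I'll refine the cap's position.

```bash
python3 -c "
from h import *
print(w('w1.png',396,315,.022))"
```

```text
[0.4453 0.199  0.022 ]
```

{"fn": "servo_tool", "kwargs": {"increments": [[[0, -1, -30, 0, 0, 0, 1], [0, 0, -30, 0, 0, 0, 1], [0, 0, -17, 0, 0, 0, 1], [0, 0, -10, 0, 0, 0, 1], [0, 0, 0, 0, 0, 0, 1], [0, 0, 0, 0, 0, 0, 0.6], [0, 0, 0, 0, 0, 0, 0.3], [0, 0, 0, 0, 0, 0, 0.1], [0, 0, 0, 0, 0, 0, 0.1], [0, 0, 0, 0, 0, 0, 0.1]]]}}

```text
time: 3.9
tcp_pos: [0.4451, 0.1989, 0.0056]
tcp_rot: [-2.974, -1.013, -0.0]
force: [-0.6, 0.4, 0.6]
opening: 0.576
grip_force: 0.0
```

{"fn": "servo_tool", "kwargs": {"increments": [[[4, -5, 0, 0, 0, 0, 0.1], [10, -13, 0, 0, 0, 0, 0.1], [10, -13, 0, 0, 0, 0, 0.1], [10, -13, 0, 0, 0, 0, 0.1], [10, -13, 0, 0, 0, 0, 0.1], [10, -13, 0, 0, 0, 0, 0.1], [10, -13, 0, 0, 0, 0, 0.1], [10, -13, 0, 0, 0, 0, 0.1], [10, -13, 0, 0, 0, 0, 0.1], [4, -5, 0, 0, 0, 0, 0.1]]]}}

```text
time: 5.15
tcp_pos: [0.5339, 0.0835, 0.0055]
tcp_rot: [2.974, 1.011, 0.0]
force: [-0.4, 0.3, 0.1]
opening: 0.548
grip_force: 0.1
```

```bash
python3 -c "
exec(open('st.py').read());snap('wrist','w2.png')"
```

```text
5.15 [0.5339 0.0835 0.0055] yaw -52.44738929943533 z [ 2.e-04 -4.e-04 -1.e+00] 0.5478452872745047 [-0.4  0.3  0.1] [-0.67  0.37  0.51  1.97 -0.23  0.86 -0.96]
```

View pics/w2.png

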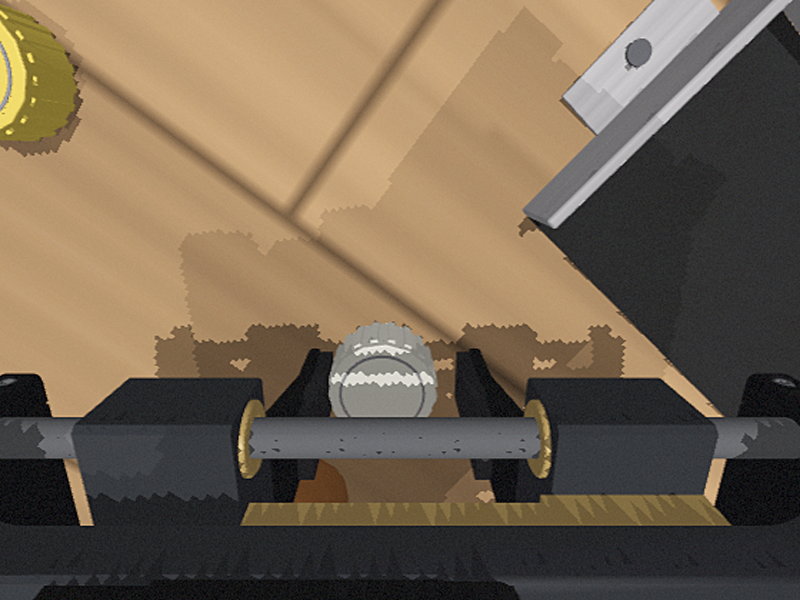

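The cap sits in the cage against the rear finger. The bay's left wall tip is at about (540,220). I'll continue, turn along the bay and push in.

{"fn": "servo_tool", "kwargs": {"increments": [[[8, -10, 0, 0, 0, 0, 0.1], [10, -13, 0, 0, 0, 0, 0.1], [8, -12, 0, 0, 0, 0, 0.1], [0, 0, 0, 0, 0, 0.17, 0.1], [0, 0, 0, 0, 0, 0.17, 0.1], [0, 0, 0, 0, 0, 0.17, 0.1], [0, 0, 0, 0, 0, 0.17, 0.1], [0, 0, 0, 0, 0, 0.17, 0.1], [0, 0, 0, 0, 0, 0, 0.1], [0, 0, 0, 0, 0, 0, 0.1]]]}}

```text
time: 6.45
tcp_pos: [0.5593, 0.0494, 0.0055]
tcp_rot: [-2.296, -2.144, 0.0]
force: [-1.0, 0.1, -0.2]
opening: 0.549
grip_force: 0.0
```

```bash
python3 -c "
exec(open('st.py').read());print(w('w2.png',550,226,.03),w('w2.png',527,210,.03))"
```

```text
6.45 [0.5593 0.0494 0.0055] yaw -3.9151388910528535 z [-0.  0. -1.] 0.5489553856141199 [-1.   0.1 -0.2] [-0.45  0.38  0.34  1.91 -0.16  0.87 -0.1 ]
[0.6123 0.0843 0.03  ] [0.6116 0.0931 0.03  ]
```

{"fn": "servo_tool", "kwargs": {"increments": [[[6, 0, 0, 0, 0, 0, 0.1], [12, -1, 0, 0, 0, 0, 0.1], [12, -1, 0, 0, 0, 0, 0.1], [12, -1, 0, 0, 0, 0, 0.1], [12, -1, 0, 0, 0, 0, 0.1], [12, -1, 0, 0, 0, 0, 0.1], [12, -1, 0, 0, 0, 0, 0.1], [8, 0, 0, 0, 0, 0, 0.1], [3, 0, 0, 0, 0, 0, 0.1], [0, 0, 0, 0, 0, 0, 0.1]]]}}

```text
time: 7.7
tcp_pos: [0.6481, 0.0438, 0.0055]
tcp_rot: [-2.291, -2.149, 0.0]
force: [0.2, -0.7, 0.3]
opening: 0.551
grip_force: 0.0
```

{"fn": "servo_tool", "kwargs": {"increments": [[[-4, 0, 0, 0, 0, 0, 0.2], [0, 0, 0, 0, 0, 0, 0.2], [0, 0, 10, 0, 0, 0, 0.2], [0, 0, 20, 0, 0, 0, 0.2], [0, 0, 25, 0, 0, 0, 0.5], [0, 0, 30, 0, 0, 0, 1], [-40, -12, 10, 0, 0, 0, 1], [-50, -15, 0, 0, 0, 0, 1], [-50, -15, 0, 0, 0, 0, 1], [-50, -13, 0, 0, 0, 0, 1]]]}}

```text
time: 8.95
tcp_pos: [0.4532, -0.0118, 0.1019]
tcp_rot: [2.291, 2.148, 0.003]
force: [-0.2, 0.1, 1.2]
opening: 0.996
grip_force: 0.0
```

```bash
python3 -c "
exec(open('st.py').read());snap('top','t2.png')
i=np.load('pics/t2.png.npz')['image'];im=i[:,:,::-1][130:290,150:350]
cv2.imwrite('pics/c2.png',cv2.resize(im,(750,600),interpolation=cv2.INTER_CUBIC))"
```

```text
8.95 [ 0.4532 -0.0118  0.1019] yaw -3.6985172882209096 z [ 2.e-03  6.e-04 -1.e+00] 0.9956179753264411 [-0.2  0.1  1.2] [-0.45  0.03  0.39  2.09 -0.01  1.02 -0.12]
```

View pics/c2.png

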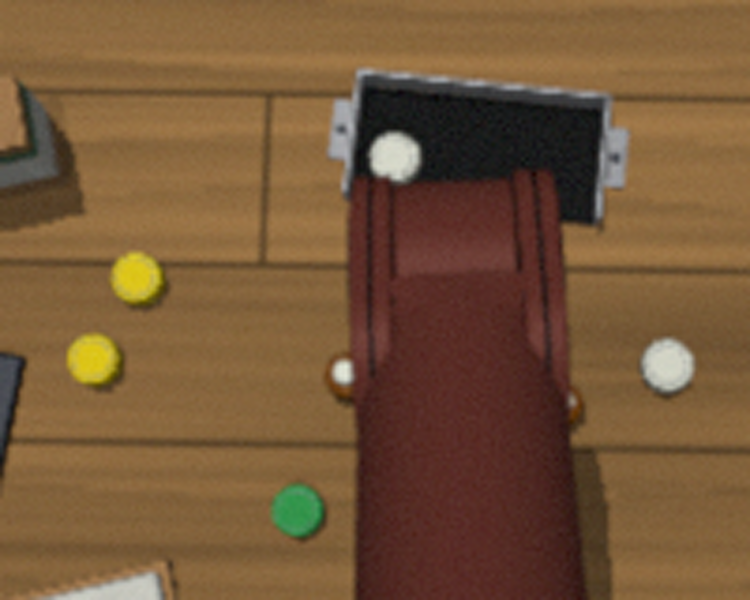

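The left cap is well inside the bay and the bottles haven't moved. Middle cap next.

{"fn": "servo_tool", "kwargs": {"increments": [[[-5, 0, -30, 0, 0, 0, 1], [0, 0, -30, 0, 0, 0, 1], [0, 0, -26, 0, 0, 0, 1], [0, 0, -10, 0, 0, 0, 1], [0, 0, 0, 0, 0, 0, 1], [0, 0, 0, 0, 0, 0, 0.6], [0, 0, 0, 0, 0, 0, 0.3], [0, 0, 0, 0, 0, 0, 0.1], [0, 0, 0, 0, 0, 0, 0.1], [0, 0, 0, 0, 0, 0, 0.1]]]}}

```text
time: 10.25
tcp_pos: [0.4491, -0.0112, 0.0046]
tcp_rot: [-2.291, -2.149, -0.0]
force: [0.9, -0.3, 0.7]
opening: 0.577
grip_force: 0.0
```

{"fn": "servo_tool", "kwargs": {"increments": [[[6, 0, 0, 0, 0, 0, 0.1], [15, -1, 0, 0, 0, 0, 0.1], [15, -1, 0, 0, 0, 0, 0.1], [15, -1, 0, 0, 0, 0, 0.1], [15, -1, 0, 0, 0, 0, 0.1], [15, -1, 0, 0, 0, 0, 0.1], [15, -1, 0, 0, 0, 0, 0.1], [15, -1, 0, 0, 0, 0, 0.1], [10, 0, 0, 0, 0, 0, 0.1], [4, 0, 0, 0, 0, 0, 0.1]]]}}

```text
time: 11.5
tcp_pos: [0.5747, -0.0182, 0.0045]
tcp_rot: [2.291, 2.149, -0.0]
force: [-0.1, 0.8, -0.2]
opening: 0.551
grip_force: 0.1
```

{"fn": "servo_tool", "kwargs": {"increments": [[[6, 0, 0, 0, 0, 0, 0.1], [12, -1, 0, 0, 0, 0, 0.1], [12, -1, 0, 0, 0, 0, 0.1], [12, -1, 0, 0, 0, 0, 0.1], [12, -1, 0, 0, 0, 0, 0.1], [12, 0, 0, 0, 0, 0, 0.1], [6, 0, 0, 0, 0, 0, 0.1], [3, 0, 0, 0, 0, 0, 0.1], [0, 0, 0, 0, 0, 0, 0.1], [0, 0, 0, 0, 0, 0, 0.1]]]}}

```text
time: 12.75
tcp_pos: [0.6489, -0.0221, 0.0046]
tcp_rot: [-2.291, -2.149, 0.0]
force: [0.7, 0.2, 0.4]
opening: 0.552
grip_force: 0.0
```

```bash
python3 -c "
exec(open('st.py').read());snap('wrist','w3.png')"
```

```text
12.75 [ 0.6489 -0.0221  0.0046] yaw -3.665038618108248 z [-2.e-04  1.e-04 -1.e+00] 0.5516853566672678 [0.7 0.2 0.4] [-0.31  0.54  0.36  1.69 -0.23  0.95  0.07]
```

View pics/w3.png

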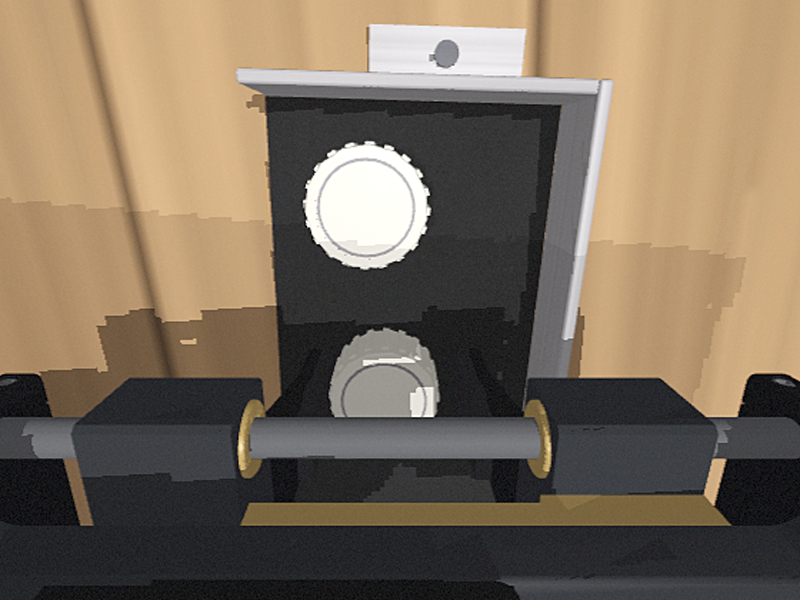

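The left and middle caps both lie in the bay. I'll retreat and go to the right cap at yaw +45°.

{"fn": "servo_tool", "kwargs": {"increments": [[[-4, 0, 0, 0, 0, 0, 0.2], [0, 0, 0, 0, 0, 0, 0.2], [0, 0, 10, 0, 0, 0, 0.2], [0, 0, 20, 0, 0, 0, 0.2], [0, 0, 25, 0, 0, 0, 0.5], [0, 0, 30, 0, 0, 0.17, 1], [-40, -35, 10, 0, 0, 0.17, 1], [-43, -38, 0, 0, 0, 0.17, 1], [-43, -39, 0, 0, 0, 0.17, 1], [-43, -39, 0, 0, 0, 0.17, 1]]]}}

```text
time: 14.05
tcp_pos: [0.4753, -0.1747, 0.1013]
tcp_rot: [1.193, 2.904, 0.001]
force: [0.8, -1.1, 0.6]
opening: 0.996
grip_force: 0.0
```

{"fn": "servo_tool", "kwargs": {"increments": [[[0, 0, 0, 0, 0, 0, 1], [0, 0, -30, 0, 0, 0, 1], [0, 0, -30, 0, 0, 0, 1], [0, 0, -25, 0, 0, 0, 1], [0, 0, -10, 0, 0, 0, 1], [0, 0, 0, 0, 0, 0, 0.6], [0, 0, 0, 0, 0, 0, 0.3], [0, 0, 0, 0, 0, 0, 0.1], [0, 0, 0, 0, 0, 0, 0.1], [0, 0, 0, 0, 0, 0, 0.1]]]}}

```text
time: 15.3
tcp_pos: [0.4763, -0.1732, 0.0048]
tcp_rot: [1.201, 2.902, 0.0]
force: [0.2, -0.7, -0.2]
opening: 0.576
grip_force: 0.0
```

```bash
python3 -c "
exec(open('st.py').read());snap('wrist','w4.png')"
```

```text
15.3 [ 0.4763 -0.1732  0.0048] yaw 45.02790000000913 z [ 3.e-04 -0.e+00 -1.e+00] 0.5759424845547031 [ 0.2 -0.7 -0.2] [-0.03  0.29  0.33  2.05 -0.13  0.83  1.16]
```

View pics/w4.png

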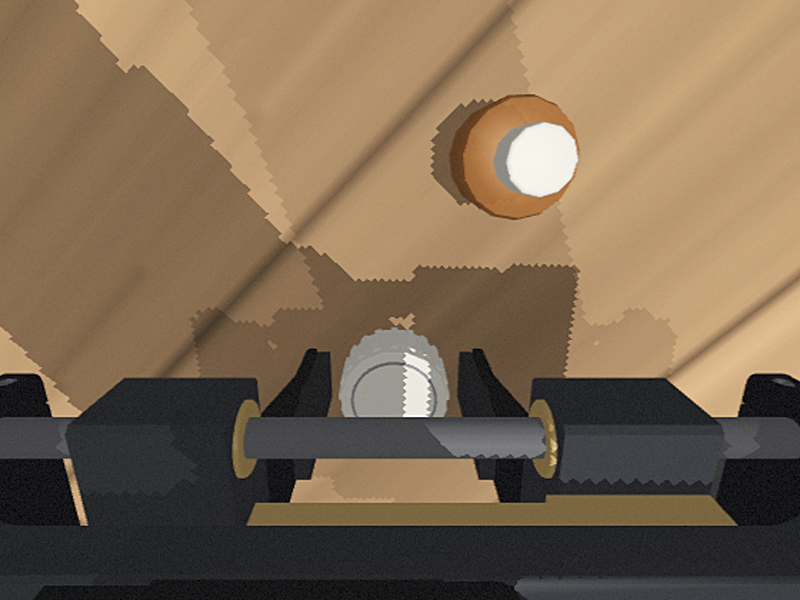

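The right cap is centred between the fingers, and jar R at (520,155) is well clear. Pushing diagonally, then turning and pushing in.

{"fn": "servo_tool", "kwargs": {"increments": [[[4, 4, 0, 0, 0, 0, 0.1], [11, 11, 0, 0, 0, 0, 0.1], [11, 11, 0, 0, 0, 0, 0.1], [11, 11, 0, 0, 0, 0, 0.1], [11, 11, 0, 0, 0, 0, 0.1], [11, 11, 0, 0, 0, 0, 0.1], [11, 11, 0, 0, 0, 0, 0.1], [11, 11, 0, 0, 0, 0, 0.1], [7, 7, 0, 0, 0, 0, 0.1], [4, 4, 0, 0, 0, 0, 0.1]]]}}

```text
time: 16.6
tcp_pos: [0.5685, -0.0808, 0.0045]
tcp_rot: [-1.201, -2.903, 0.0]
force: [0.5, -0.5, 0.5]
opening: 0.552
grip_force: 0.1
```

{"fn": "servo_tool", "kwargs": {"increments": [[[0, 0, 0, 0, 0, 0, 0.1], [0, 0, 0, 0, 0, -0.17, 0.1], [0, 0, 0, 0, 0, -0.17, 0.1], [0, 0, 0, 0, 0, -0.17, 0.1], [0, 0, 0, 0, 0, -0.17, 0.1], [0, 0, 0, 0, 0, -0.17, 0.1], [0, 0, 0, 0, 0, 0, 0.1], [6, 0, 0, 0, 0, 0, 0.1], [10, -1, 0, 0, 0, 0, 0.1], [4, 0, 0, 0, 0, 0, 0.1]]]}}

```text
time: 17.85
tcp_pos: [0.5891, -0.0824, 0.0046]
tcp_rot: [2.29, 2.15, 0.0]
force: [0.3, -0.7, -0.3]
opening: 0.553
grip_force: 0.1
```

```bash
python3 -c "
exec(open('st.py').read());snap('wrist','w5.png')"
```

```text
17.85 [ 0.5891 -0.0824  0.0046] yaw -3.6114346352337554 z [ 4.e-04 -1.e-04 -1.e+00] 0.5528984381714759 [ 0.3 -0.7 -0.3] [-0.3   0.46  0.45  1.84 -0.25  0.9   0.2 ]
```

View pics/w5.png

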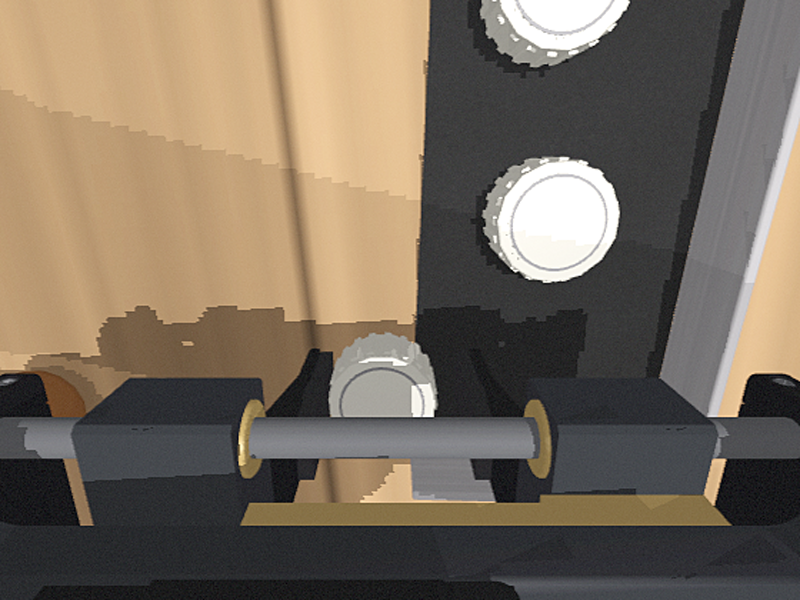

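The cap is caged at the mouth, with the middle cap at (550,220) clear of the lane. Final push, then retreat up and out of the top camera's view.

{"fn": "servo_tool", "kwargs": {"increments": [[[5, 0, 0, 0, 0, 0, 0.1], [11, -1, 0, 0, 0, 0, 0.1], [12, -1, 0, 0, 0, 0, 0.1], [12, -1, 0, 0, 0, 0, 0.1], [10, 0, 0, 0, 0, 0, 0.1], [4, 0, 0, 0, 0, 0, 0.1], [2, 0, 0, 0, 0, 0, 0.1], [0, 0, 0, 0, 0, 0, 0.1], [0, 0, 0, 0, 0, 0, 0.1], [-4, 0, 0, 0, 0, 0, 0.2]]]}}

```text
time: 19.15
tcp_pos: [0.64, -0.0851, 0.0046]
tcp_rot: [2.291, 2.149, 0.0]
force: [0.2, 0.1, 0.2]
opening: 0.58
grip_force: 0.0
```

{"fn": "servo_tool", "kwargs": {"increments": [[[0, 0, 0, 0, 0, 0, 0.2], [0, 0, 10, 0, 0, 0, 0.2], [0, 0, 20, 0, 0, 0, 0.2], [0, 0, 30, 0, 0, 0, 0.5], [0, 0, 40, 0, 0, 0, 1], [0, 0, 40, 0, 0, 0, 1], [-30, 30, 40, 0, 0, 0.1, 1], [-30, 50, 30, 0, 0, 0.1, 1], [-30, 50, 0, 0, 0, 0.1, 1], [-20, 50, 0, 0, 0, 0.1, 1]]]}}

```text
time: 20.4
tcp_pos: [0.5308, 0.0937, 0.2156]
tcp_rot: [1.814, 2.563, 0.004]
force: [0.9, 0.0, -0.1]
opening: 0.998
grip_force: 0.0
```

{"fn": "servo_tool", "kwargs": {"increments": [[[-20, 50, 0, 0, 0, 0.1, 1], [-10, 50, 0, 0, 0, 0.1, 1], [-10, 50, 0, 0, 0, 0.1, 1], [-10, 50, 0, 0, 0, 0.1, 1], [-10, 40, 0, 0, 0, 0.1, 1], [0, 30, 0, 0, 0, 0, 1], [0, 0, 0, 0, 0, 0, 1], [0, 0, 0, 0, 0, 0, 1], [0, 0, 0, 0, 0, 0, 1], [0, 0, 0, 0, 0, 0, 1]]]}}

```text
time: 21.65
tcp_pos: [0.472, 0.3616, 0.2134]
tcp_rot: [1.13, 2.931, 0.0]
force: [0.1, -0.1, -0.3]
opening: 0.999
grip_force: 0.0
```

```bash
python3 -c "
exec(open('st.py').read());snap('top','t3.png')
i=np.load('pics/t3.png.npz')['image'];im=i[:,:,::-1][130:290,150:350]
cv2.imwrite('pics/c3.png',cv2.resize(im,(750,600),interpolation=cv2.INTER_CUBIC))"
```

```text
21.65 [0.472  0.3616 0.2134] yaw 47.82454118212712 z [ 3.e-04  0.e+00 -1.e+00] 0.9994451089840172 [ 0.1 -0.1 -0.3] [-0.83  0.22  0.12  1.62 -0.03  1.29  0.13]
```

View pics/c3.png

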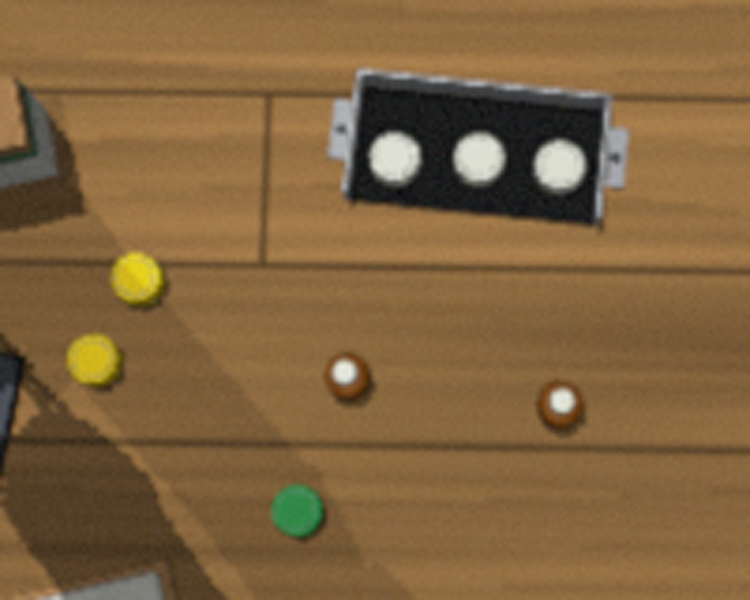

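The three white caps lie flat inside the bay at (395,157), (479,158) and (560,165). The bottles and the other visible bystanders are where they were. Handing in.

```bash
python3 -c "
from rig import env
print(env.sign_off())"
```

```text
the job is handed in; nothing more can be done
None
```

I pushed all three white caps into the bay, and the last picture shows them lying inside it with both small bottles where they started; I handed in at about 22 s and the sign-off returned no verdict.

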